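Load the balance bar with sample carriers

ROBOT

A 6-joint arm with a two-finger parallel gripper is mounted at the origin on a cart in front of the work surface, level with it; the furniture and walls round the work are solid. World frame = base frame: x ahead of the robot, y to its left, z up, the work surface at z = 0. Lengths are in m, angles in degrees, forces in N, time in s.
With the tool pointing down it reaches from about 0.4 to 0.825 m from the base axis. Payload 7 kg.
Tool frame: the origin (TCP) lies midway between the tips of the shut fingers; the grasp point (between the pads) lies 19 mm behind it; z points along the fingers, y is the direction in which the jaws open and shut (so a half turn about z gives the same grasp; the last joint's range is limited). The gripper opens to 88 mm and grips with 3 to 60 N. Pads are 19 mm wide; open, the fingers measure 130 mm over their backs; the gripper's body (78 mm by 193 mm) begins 47 mm behind the grasp point.
Start: joints at [-52.191, 20.546, 0.682, 0, -70.136, -16.507], TCP at [0.245, -0.629, 0.227] pointing down, gripper open.
Joint ranges: [-176.03, 176.03], [-82.01, 121.73], [-58.28, 71.71], [-173.87, 95.51], [-174.79, -0.11], [-173.66, 173.66]. Speed limits (degrees/s): [136.94, 136.94, 172.46, 180, 180, 180].

INTERFACE

Orientations are given as [roll, pitch, yaw] about the fixed x, y, z axes, in that order (R = Rz(yaw) Ry(pitch) Rx(roll)).
In Python, from plant import ctrl gives the robot as it stands. The module is installed in compiled form; this text tells all that it offers.
- The arm moves only by the tool arm_command, never from a script. Its argument "targets" is a list that holds one entry, the list of rows, each a list of 7 numbers: the turn, a rotation vector about the world's x, y, z in rad, then the shift along the world's x, y, z in cm, then the opening, from 0 (shut) to 1 (fully open). A call has 1 to 8 rows; each row is the pose to reach, as a shift and turn from the pose commanded when the call began; what a row does not reach only later rows make up. A row lasts 1/12 s, in which the tool goes at most 41.7 mm and 7.16 degrees, less where a joint would pass 70% of its speed; a pose out of reach is approached as far as the arm can. A call with a gripper value outside its range is refused whole. The fingers move at their own pace and stop on an object; the grip force is fixed at half the most. Time passes only in rows, so rows that repeat a pose let the fingers close. It gives the time, the measured TCP pose, the force and the opening at its end, in the units of the state.
- ctrl.get_obs(): the state, without advancing time (a new reading comes with each control period).
- ctrl.snapshot(name): name is "scene" or "side" or "wrist"; returns the picture (480x640x3 uint8, blue, green, red); there is no depth.
- ctrl.camera_model(name): a dict with "K" (3x3 intrinsics, pixels), "xyz" and "rotation" of the camera in the world. Camera axes: x right, y up, looking along -z (the intrinsics and any distortion apply to the point x, -y, -z); pixel columns grow to the right and rows downward; lengths in m; the calibration is good to about 2 mm. The wrist camera is an equidistant fisheye: a pixel r from the principal point sees the ray r / f radians off the axis. A picture is of the moment at which its call begins: read the wrist's pose just before it. camera_model takes no time and is no camera call; for the wrist camera it gives the pose at the moment of the call.
- ctrl.close_job(): hands the job in, once; it reports no verdict.
The state is a dict: "clock": time; "joint_pos": joint angles; "qvel": joint speeds; "tau": joint torques, N m; "tool_pos": TCP position; "orientation": TCP orientation; "force": force on the tool from outside, world axes, zero at the start; "moment": the same for the moment, N m; "opening": finger opening in m.
Only numpy, scipy, OpenCV 4.12 (cv2) and the standard library are available. Lean on these libraries where they do the work, as an engineer would, in place of code of your own. Each camera call takes 0.05 s, during which the arm holds its last target. There are 200 camera calls.

TASK

Two sample carriers still have to be hung on the pivoting balance bar. Hang the steel-podded one first, on the arm opposite the brass carrier, then the white-podded one on the other arm; for each, set its pin lightly on the arm and slide it along until it drops fully into the outer notch, then let go. The bar must never lean more than about 8 degrees or be pushed hard (10 N at most), the two carriers already hanging must stay in their notches, and the bar must end level.

Things in the scene. Friction and masses are not known exactly. Their poses are not given: they have to be found in the camera images.
- balance_bar (a joint): Lean of the aluminium bar in rad, 0 = level, + raises its +y arm. Springy and well damped: 2.0 N m/rad, so 130 mm out it sinks 8.5 mm per newton, settling in 0.4 s. Leans 0.11 to the brass carrier at the start, 0.08 the other way with the steel-podded one hung, near 0 with both; white hung first on the brass side: past 0.15.
- bar_mid (a point): Pivot, in the middle of the bar, 118 mm above the worktop; leans with the bar: y along the bar, x across, z up. In this frame both arms are 14 to 18 mm wide with a flat top at z = 11 mm. Inner notches at y = +60 and -60 mm are taken. A pin's axis is at z = 14 mm on the flat top and at z = 7 mm when down in a notch.
- bar_left (a point): Top of the +y arm, 103 mm from the pivot: always flat, inboard of the free outer notch, clear of the inner carrier. The notch, 10 mm wide, 7 mm deep, is in a telescoping end piece clamped by hand: its centre is 118 to 142 mm from the pivot, not measured, different on each arm. Flat up to it and 36 mm beyond, then a 7 mm high lip.
- bar_right (a point): The same point of the -y arm, 103 mm from the pivot; its outer notch too lies somewhere from 118 to 142 mm out.
- stand: The fixed stand that carries the bar: grey foot plate 130 x 200 x 12 mm with an aluminium column; origin at the middle of the foot's underside, axes as the bar's when level.
- carrier_steel: Carrier to hang first: steel frame, two dark steel pods (28 mm across, 40 mm high) with amber vials, 88 x 28 x 130 mm, 0.30 kg, standing on the worktop. Origin: centre of its underside; z up, x across it through both pods, y along the bar when hung. Same after a half turn. Centre of mass below the pin.
- carrier_white: Carrier to hang second: same frame, size and axes as the other, but two white pods with clear white-capped vials, 0.12 kg, standing on the worktop. Origin: centre of its underside.
- carrier_steel_pin (a point): Middle of its round 6 mm steel pin, along x, 70 mm above its origin; hangs on the bar. The 4 mm legs either side of the bar are 26 mm apart inside.
- carrier_white_pin (a point): Middle of the white-podded carrier's pin, 70 mm above its origin; legs as on the other.
- carrier_steel_tab (a point): Middle of the black grip tab on top of the steel-podded carrier, 112 mm above its origin. The tab is 12 mm thick in x, 28 mm long in y and runs from 90 to 130 mm; under it a bridge 34 mm wide in x.
- carrier_white_tab (a point): Middle of the same tab on the white-podded carrier, 112 mm above its origin.
- carrier_brass: The brass carrier (two brass cylinders as pods, 92 x 28 x 130 mm, 0.45 kg), hanging in the inner notch of one arm or the other; stays there. Origin: centre of its underside, 70 mm below its pin.
- carrier_empty: The empty carrier (bare steel frame with two small feet, 78 x 28 x 130 mm, 0.07 kg), hanging in the inner notch opposite the brass one; stays there. Origin: centre of its underside.
- carrier_brass_pin (a point): Middle of the brass carrier's pin.
- carrier_empty_pin (a point): Middle of the empty carrier's pin.

How it is judged:
By the outcome, as a careful person would: the job done as asked, in the order asked, and still so for the second after the job is handed in, with the robot touching nothing.
It also fails if it takes over 72 s, if anything falls off the work surface, if the arm or the gripper's body presses on something with over 40 N, if the wrist force passes 120 N, or if a joint passes its speed limit or range.

## Working session

There is one attempt and no reset: what is moved stays moved. The work goes in short steps, Python scripts to look and compute and a tool call to move; the robot and the scene stay as the last step left them, time stands still between calls to the robot, and variables do not carry over. Pictures are saved under pics/ and viewed, about 8 in all and at most 12, crops included, and the job is handed in when it is done.

Besides the shell and the picture viewer there is one more tool, called after "Call:" by a JSON object that holds its "fn" and its "kwargs". arm_command: Moves the arm, as the interface text tells. Its arguments: {"type":"object","properties":{"targets":{"type":"array","items":{"type":"array","items":{"type":"array","items":{"type":"number"}}}}},"required":["targets"]}

```bash
mkdir -p pics
python3 - <<'E'
from plant import ctrl
import cv2
print(ctrl.get_obs())
for n in ("scene","side"):
    im=ctrl.snapshot(n); cv2.imwrite(f"pics/{n}0.png",im)
    print(n,ctrl.camera_model(n))
E
```

```text
{'clock': 0.0, 'joint_pos': array([-5.21910369e+01,  2.05930760e+01,  6.35303200e-01, -1.98782066e-02,
       -7.01370166e+01, -1.65081884e+01]), 'qvel': array([-0.07468391,  0.00309726,  0.13904839,  0.0624253 , -0.01128691,
        0.03479288]), 'tau': array([-3.02793469e-04, -5.82718313e+01,  2.93053383e+01,  6.99729905e+00,
        6.70801266e-03, -1.37453117e-04]), 'tool_pos': array([ 0.24501718, -0.62844278,  0.22561656]), 'orientation': array([ 1.79903808e+02, -9.02070524e-03, -1.58705987e+02]), 'force': array([ 0.1390173 ,  0.31976638, -0.16824237]), 'moment': array([ 0.01949618, -0.01488584,  0.00048854]), 'opening': 0.08766976353039074}
scene {'K': array([[534.19046262,   0.        , 314.77704175],
       [  0.        , 534.19046262, 238.38769608],
       [  0.        ,   0.        ,   1.        ]]), 'xyz': array([0.09436738, 0.38122093, 0.75082858]), 'rotation': array([  41.04159742,    1.09677574, -130.50407843])}
side {'K': array([[497.54734166,   0.        , 319.83160988],
       [  0.        , 497.54734166, 229.56811575],
       [  0.        ,   0.        ,   1.        ]]), 'xyz': array([0.41406471, 0.75372621, 0.51274453]), 'rotation': array([  60.13651668,   -0.77805784, -170.18575479])}
```

View pics/scene0.png

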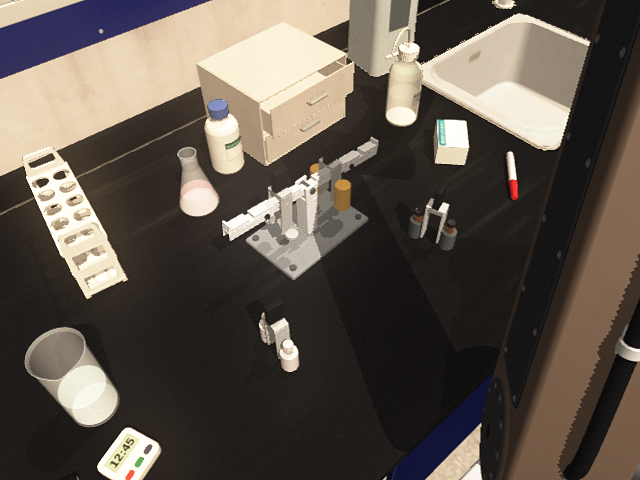

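View pics/side0.png

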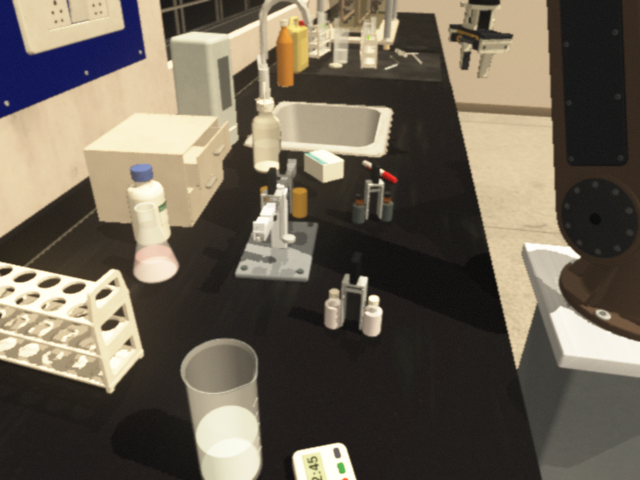

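The scene view shows the bar from (223,230), its +y end, to (378,145), its -y end. The brass carrier hangs on the -y arm at (340,195). The steel carrier stands at (432,225) and the white one at (278,345). So steel goes on +y and white on -y. I'll zoom in to measure.

Run:
```python
import cv2
a=cv2.imread("pics/scene0.png")[125:385,205:475]; cv2.imwrite("pics/sc1.png",cv2.resize(a,None,fx=2.3,fy=2.3,interpolation=cv2.INTER_CUBIC))
a=cv2.imread("pics/side0.png")[145:345,220:410]; cv2.imwrite("pics/si1.png",cv2.resize(a,None,fx=3,fy=3,interpolation=cv2.INTER_CUBIC))
```

```text
(no output)
```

View pics/sc1.png

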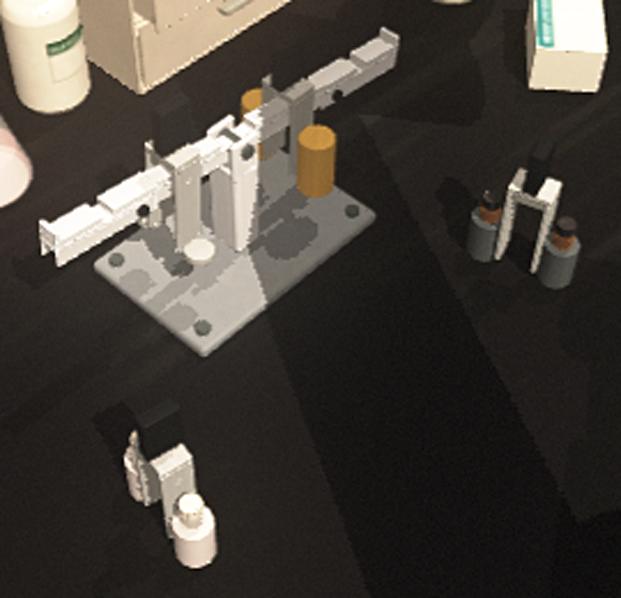

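View pics/si1.png

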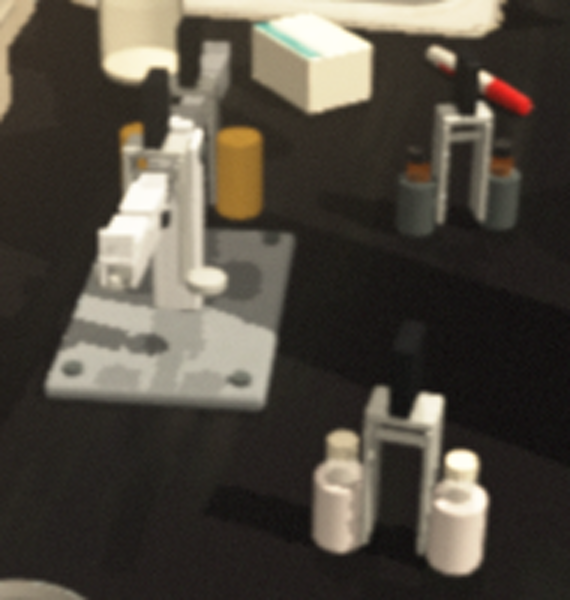

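The crops show foot-plate corners at (95,265), (204,349) and (375,213) in the scene crop, and (48,390), (268,402) and (295,235) in the side crop. Both carriers are clear. Next I'll triangulate.

```bash
cat > h.py <<'E'
import numpy as np, cv2
from scipy.spatial.transform import Rotation as R
from plant import ctrl
def ray(cam,px):
    K=cam["K"]; Rm=R.from_euler("xyz",cam["rotation"],degrees=True).as_matrix()
    u=(px[0]-K[0,2])/K[0,0]; v=(px[1]-K[1,2])/K[1,1]
    if cam.get("fish"):
        t=np.hypot(u,v); s=np.sin(t)/t if t>1e-9 else 1; d=np.array([u*s,-v*s,-np.cos(t)])
    else: d=np.array([u,-v,-1.])
    return np.array(cam["xyz"]), Rm@d/np.linalg.norm(d)
def plane(cam,px,z):
    o,d=ray(cam,px); return o+d*(z-o[2])/d[2]
def tri(c1,p1,c2,p2):
    (a,d),(b,e)=ray(c1,p1),ray(c2,p2)
    s=np.linalg.lstsq(np.c_[d,-e],b-a,rcond=None)[0]
    P,Q=a+d*s[0],b+e*s[1]; return (P+Q)/2,np.linalg.norm(P-Q)
E
python3 - <<'E'
from h import *
np.set_printoptions(precision=4,suppress=True)
S,D=ctrl.camera_model("scene"),ctrl.camera_model("side")
sc=lambda x,y:(205+x/2.3,125+y/2.3); si=lambda x,y:(220+x/3,145+y/3)
print("foot scene",[plane(S,sc(*p),.012) for p in((95,265),(204,349),(375,213))])
print("foot side",[plane(D,si(*p),.012) for p in((48,390),(268,402),(295,235))])
# pod bottoms centre / caps
for n,a,b in [("steel podL (top centre)",(489,213),(500,168)),("x",(564,237),(419,172)),
  ("steel cap",(567,224),(418,153)),("steel cap2",(490,197),(504,147)),("steel bridge",(533,190),(463,120)),
  ("white cap near",(190,506),(461,463)),("white bridge R",(176,455),(429,398)),
  ("bar end lip top",(42,225),(102,232)),("pivot",(246,140),(180,128)),("tab steel top",(540,150),(468,72)),("tab white top",(158,412),(410,330))]:
    print(n,*tri(S,sc(*a),D,si(*b)))
print(ctrl.camera_model("wrist"))
E
```

```text
foot scene [array([0.6725, 0.0712, 0.012 ]), array([0.55  , 0.0585, 0.012 ]), array([ 0.5656, -0.1353,  0.012 ])]
foot side [array([0.6719, 0.0775, 0.012 ]), array([0.5446, 0.0651, 0.012 ]), array([ 0.5635, -0.1318,  0.012 ])]
steel podL (top centre) [ 0.4403 -0.1271  0.0928] 0.03486200575601806
x [ 0.4758 -0.2608 -0.0087] 0.03787124208704512
steel cap [ 0.4771 -0.2617  0.0063] 0.03895284322986829
steel cap2 [ 0.4396 -0.1245  0.1102] 0.03702125699495206
steel bridge [ 0.4578 -0.1911  0.0825] 0.0017936947375908026
white cap near [0.4293 0.1648 0.0608] 0.00042101011713153145
white bridge R [0.4474 0.1591 0.0933] 0.0003676017017342495
bar end lip top [0.6141 0.1365 0.1544] 0.0014710059844832977
pivot [ 0.6153 -0.0392  0.1263] 0.010614293819990517
tab steel top [ 0.4587 -0.1923  0.1195] 0.006658587918235341
tab white top [0.458  0.1615 0.1322] 0.0012655332763346103
{'K': array([[371.6483,   0.    , 318.272 ],
       [  0.    , 371.6483, 237.1262],
       [  0.    ,   0.    ,   1.    ]]), 'xyz': array([ 0.1755, -0.6554,  0.3839]), 'rotation': array([-16.0282,  -0.1239, 111.2955])}
```

Run:
```python
from h import *
np.set_printoptions(precision=4,suppress=True)
S,D=ctrl.camera_model("scene"),ctrl.camera_model("side")
sc=lambda x,y:(205+x/2.3,125+y/2.3); si=lambda x,y:(220+x/3,145+y/3)
def d(n,l):
    P=[tri(S,sc(*a),D,si(*b)) for a,b in l]; print(n,*P)
    v=P[0][0]-P[1][0]; m=(P[0][0]+P[1][0])/2; print("  mid",m,"yaw of x axis",np.degrees(np.arctan2(v[1],v[0])),np.linalg.norm(v[:2]))
d("steel caps",[((490,197),(418,153)),((567,224),(504,147))])
d("white caps",[((134,437),(341,438)),((190,500),(461,460))])
d("steel pods bottom",[((483,250),(416,225)),((560,276),(502,218))])
a=np.array([plane(S,sc(*p),.012) for p in((95,265),(204,349),(375,213))]);b=np.array([plane(D,si(*p),.012) for p in((48,390),(268,402),(295,235))])
for q in((a+b)/2,a,b):
    v=q[1]-q[2]; w=q[0]-q[1]; print("stand mid",(q[0]+q[2])/2,"yaw from y",np.degrees(np.arctan2(v[1],v[0]))-90,"from x",np.degrees(np.arctan2(w[1],w[0])),np.linalg.norm(v),np.linalg.norm(w))
```

```text
steel caps (array([ 0.4867, -0.1794,  0.0602]), np.float64(0.0022526899463641437)) (array([ 0.4287, -0.2018,  0.0599]), np.float64(0.0027073014863415183))
  mid [ 0.4577 -0.1906  0.0601] yaw of x axis 21.15815114306291 0.062156389389458035
white caps (array([0.4898, 0.1629, 0.0668]), np.float64(0.001340116129067105)) (array([0.4305, 0.1633, 0.0625]), np.float64(0.0022060420878267113))
  mid [0.4601 0.1631 0.0647] yaw of x axis -0.4132640495593636 0.05931528398212993
steel pods bottom (array([ 0.4841, -0.1782,  0.0032]), np.float64(0.0003372253693031775)) (array([ 0.425 , -0.2038,  0.002 ]), np.float64(0.0009386880071560431))
  mid [ 0.4545 -0.191   0.0026] yaw of x axis 23.409165029889273 0.0644289264085871
stand mid [ 0.6184 -0.0296  0.012 ] yaw from y 5.030306519205922 from x 5.738779185731181 0.1961261375280572 0.12552770322677065
stand mid [ 0.619  -0.0321  0.012 ] yaw from y 4.584819265207628 from x 5.916420169074579 0.19448194180860814 0.123148002203363
stand mid [ 0.6177 -0.0271  0.012 ] yaw from y 5.468360541742442 from x 5.5677497517129915 0.19778199231788557 0.12790856599306016
```

Estimates so far:
- Steel carrier at (0.457,-0.191), yaw about 22°.
- White carrier at (0.459,0.1625), yaw about 0°.
- Stand at (0.618,-0.030), yaw about 5.3°.

I'll take a wrist look over the bar first to measure the notches.

Call:
{"fn": "arm_command", "kwargs": {"targets": [[[0, 0, 0, 20, 24, 8, 1], [0, 0, 0, 20, 24, 8, 1], [0, 0, 0, 20, 24, 8, 1], [0, 0, 0, 20, 24, 8, 1], [0, 0, 0, 20, 24, 8, 1], [0, 0, 0, 20, 24, 8, 1], [0, 0, 0, 20, 24, 8, 1], [0, 0, 0, 20, 24, 8, 1]]]}}

```text
clock: 0.77
tool_pos: [0.4467, -0.3865, 0.3073]
orientation: [-180.0, 0.0, -158.6]
force: [1.3, -0.7, 0.7]
opening: 0.0875
```

Call:
{"fn": "arm_command", "kwargs": {"targets": [[[0, 0, 0, 20, 24, 0, 1], [0, 0, 0, 20, 24, 0, 1], [0, 0, 0, 20, 24, 0, 1], [0, 0, 0, 20, 24, 0, 1], [0, 0, 0, 20, 24, 0, 1], [0, 0, 0, 20, 24, 0, 1], [0, 0, 0, 20, 24, 0, 1], [0, 0, 0, 20, 24, 0, 1]]]}}

```text
clock: 1.43
tool_pos: [0.6473, -0.1452, 0.3054]
orientation: [180.0, -0.0, -158.6]
force: [0.2, -0.6, -0.7]
opening: 0.0878
```

Call:
{"fn": "arm_command", "kwargs": {"targets": [[[0, 0, 0, 4.5, 14.8, 0, 1], [0, 0, 0, 4.5, 14.8, 0, 1], [0, 0, 0, 4.5, 14.8, 0, 1], [0, 0, 0, 4.5, 14.8, 0, 1], [0, 0, 0, 4.5, 14.8, 0, 1], [0, 0, 0, 4.5, 14.8, 0, 1], [0, 0, 0, 4.5, 14.8, 0, 1], [0, 0, 0, 4.5, 14.8, 0, 1]]]}}

```text
clock: 2.1
tool_pos: [0.6899, -0.0018, 0.3065]
orientation: [-180.0, -0.0, -158.7]
force: [-0.6, -0.1, 0.4]
opening: 0.0877
```

Run:
```python
from h import *
import json
o=ctrl.get_obs(); c=ctrl.camera_model("wrist"); im=ctrl.snapshot("wrist"); cv2.imwrite("pics/w0.png",im)
json.dump({k:np.array(v).tolist() for k,v in c.items()},open("w0.json","w"))
print(o["clock"],o["tool_pos"],o["orientation"],c["xyz"],c["rotation"])
```

```text
2.1 [ 0.68993163 -0.00182967  0.30654025] [-1.79994900e+02 -1.53828438e-02 -1.58746307e+02] [ 0.62028189 -0.02841649  0.4647472 ] [-1.60165896e+01 -3.62456484e-02  1.11253372e+02]
```

View pics/w0.png

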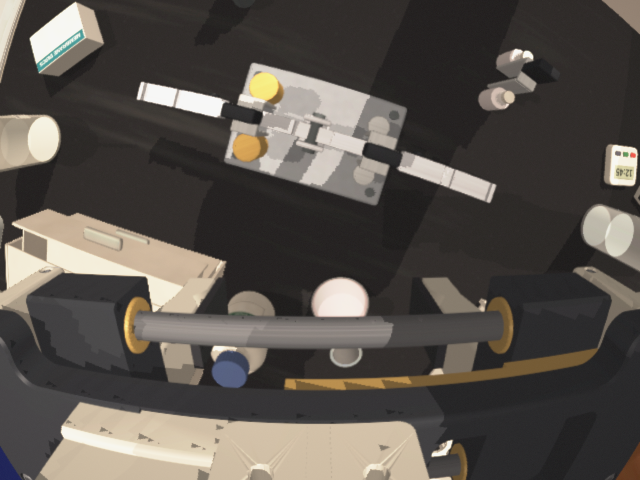

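The wrist view shows the whole bar. The -y notch shows as a dark line near (176,100), the +y notch near (450,180), and the lips at (140,92) and (491,190). One stacked zoom will refine these.

Run:
```python
import cv2,numpy as np
a=cv2.imread("pics/w0.png"); f=lambda c:cv2.resize(c,None,fx=4,fy=4,interpolation=cv2.INTER_CUBIC)
cv2.imwrite("pics/w0z.png",np.vstack([f(a[70:140,130:330]),f(a[125:205,310:510])]))
```

```text
(no output)
```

View pics/w0z.png

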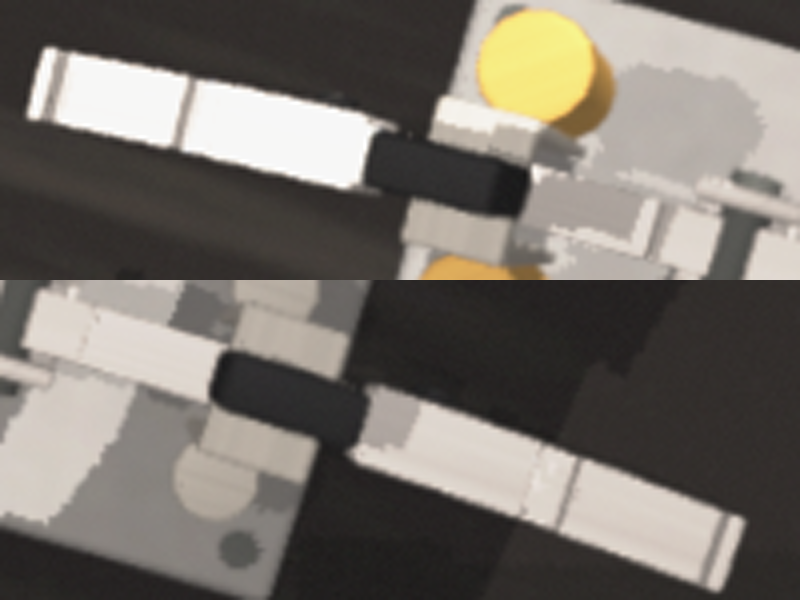

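```bash
cat >> h.py <<'E'
import json
def barpts(c,pts,mid,yaw,lean,zb=.011):
    B=R.from_euler("ZX",[yaw,np.degrees(lean)],degrees=True).as_matrix()
    m=np.array([mid[0],mid[1],.118]); out=[]
    for p,z in pts:
        o,d=ray(c,p); o=B.T@(o-m); d=B.T@d; out.append(o+d*(z-o[2])/d[2])
    return np.array(out)
E
python3 - <<'E'
from h import *
np.set_printoptions(precision=4,suppress=True)
c=json.load(open("w0.json")); c["K"]=np.array(c["K"]); c["fish"]=1
L=lambda x,y:(130+x/4,70+y/4); Rr=lambda x,y:(310+x/4,125+(y-280)/4)
pts=[("L lip outer top",L(38,82),.018),("L lip base",L(63,86),.011),("L notch outer edge",L(180,110),.011),("L notch line in",L(191,114),.011),
("L arm near tab",L(362,152),.011),("R arm near tab",Rr(362,424),.011),("R notch inner edge",Rr(536,479),.011),("R notch line in",Rr(564,491),.011),("R notch outer edge",Rr(575,497),.011),("R lip base",Rr(710,542),.011),("R lip outer",Rr(733,554),.018)]
mid=np.array([.6184,-.0296]); yaw=5.3
for lean in (.10,.11,.12):
    P=barpts(c,[(p,z) for _,p,z in pts],mid,yaw,lean)
    k=np.polyfit(P[:,1],P[:,0],1); print(lean,"fit slope",np.degrees(k[0]),"off",k[1])
    for n,q in zip(pts,P): print("  ",n[0],q)
# foot corners in this image
C=[plane(c,p,.012) for p in((252,64),(406,107),(378,204),(225,164))]
print(np.array(C),np.mean(C,0))
E
```

```text
0.1 fit slope 0.5075968242691515 off 0.0026642808988379266
   L lip outer top [ 0.0011 -0.1822  0.018 ]
   L lip base [ 0.0009 -0.1789  0.011 ]
   L notch outer edge [ 0.0012 -0.1433  0.011 ]
   L notch line in [ 0.0016 -0.14    0.011 ]
   L arm near tab [ 0.0017 -0.093   0.011 ]
   R arm near tab [0.0043 0.0797 0.011 ]
   R notch inner edge [0.0034 0.1218 0.011 ]
   R notch line in [0.0039 0.129  0.011 ]
   R notch outer edge [0.0043 0.132  0.011 ]
   R lip base [0.0034 0.1673 0.011 ]
   R lip outer [0.0041 0.171  0.018 ]
0.11 fit slope 0.5061602238931807 off 0.0026631688195133
   L lip outer top [ 0.0011 -0.1833  0.018 ]
   L lip base [ 0.0009 -0.18    0.011 ]
   L notch outer edge [ 0.0012 -0.1439  0.011 ]
   L notch line in [ 0.0016 -0.1406  0.011 ]
   L arm near tab [ 0.0017 -0.0933  0.011 ]
   R arm near tab [0.0043 0.0797 0.011 ]
   R notch inner edge [0.0034 0.1216 0.011 ]
   R notch line in [0.0039 0.1288 0.011 ]
   R notch outer edge [0.0043 0.1317 0.011 ]
   R lip base [0.0034 0.1667 0.011 ]
   R lip outer [0.004  0.1705 0.018 ]
0.12 fit slope 0.5046699245265124 off 0.0026620628499729776
   L lip outer top [ 0.0011 -0.1844  0.018 ]
   L lip base [ 0.0009 -0.1811  0.011 ]
   L notch outer edge [ 0.0012 -0.1446  0.011 ]
   L notch line in [ 0.0016 -0.1413  0.011 ]
   L arm near tab [ 0.0017 -0.0936  0.011 ]
   R arm near tab [0.0043 0.0797 0.011 ]
   R notch inner edge [0.0034 0.1214 0.011 ]
   R notch line in [0.0039 0.1286 0.011 ]
   R notch outer edge [0.0043 0.1315 0.011 ]
   R lip base [0.0034 0.1662 0.011 ]
   R lip outer [0.004 0.17  0.018]
[[ 0.5676 -0.1345  0.012 ]
 [ 0.5488  0.0588  0.012 ]
 [ 0.6741  0.0729  0.012 ]
 [ 0.6953 -0.123   0.012 ]] [ 0.6215 -0.0314  0.012 ]
```

The bar is at about (0.621,-0.0305) with yaw about 4.9°. The outer notches are at about +127.5 mm and -138 mm. Next move is over the steel carrier.

Call:
{"fn": "arm_command", "kwargs": {"targets": [[[0, 0, 0.95, -15, -12, 0, 1], [0, 0, 0.95, -15, -12, 0, 1], [0, 0, 0.95, -15, -12, 0, 1], [0, 0, 0.95, -15, -12, 0, 1], [0, 0, 0.95, -15, -12, 0, 1], [0, 0, 0.95, -15, -12, 0, 1], [0, 0, 0.95, -15, -12, 0, 1], [0, 0, 0.95, -15, -12, 0, 1]]]}}

```text
clock: 2.82
tool_pos: [0.5392, -0.1225, 0.3075]
orientation: [-179.9, 0.0, -104.0]
force: [1.2, 0.4, -0.3]
opening: 0.0881
```

Call:
{"fn": "arm_command", "kwargs": {"targets": [[[0, 0, 0.633, -8.3, -6.9, -9, 1], [0, 0, 0.633, -8.3, -6.9, -9, 1], [0, 0, 0.633, -8.3, -6.9, -9, 1], [0, 0, 0.633, -8.3, -6.9, -9, 1], [0, 0, 0.633, -8.3, -6.9, -9, 1], [0, 0, 0.633, -8.3, -6.9, -9, 1], [0, 0, 0.633, -8.3, -6.9, -9, 1], [0, 0, 0.633, -8.3, -6.9, -9, 1]]]}}

```text
clock: 3.48
tool_pos: [0.4576, -0.1902, 0.2173]
orientation: [-179.9, -0.0, -68.3]
force: [0.0, 0.4, 0.0]
opening: 0.0876
```

Run:
```python
from h import *
o=ctrl.get_obs(); c=ctrl.camera_model("wrist"); im=ctrl.snapshot("wrist"); cv2.imwrite("pics/w1.png",im)
json.dump({k:np.array(v).tolist() for k,v in c.items()},open("w1.json","w"))
print(o["clock"],o["tool_pos"],o["orientation"],o["joint_pos"],o["force"])
```

```text
3.4833 [ 0.4576129  -0.19019707  0.21726478] [-1.79927830e+02 -3.65054172e-02 -6.82638777e+01] [ 2.07025894e-01  3.80973867e+00 -2.22674748e+01  8.32676308e-03
 -6.38422554e+01  2.15254539e+01] [0.04667514 0.40946019 0.01407687]
```

View pics/w1.png

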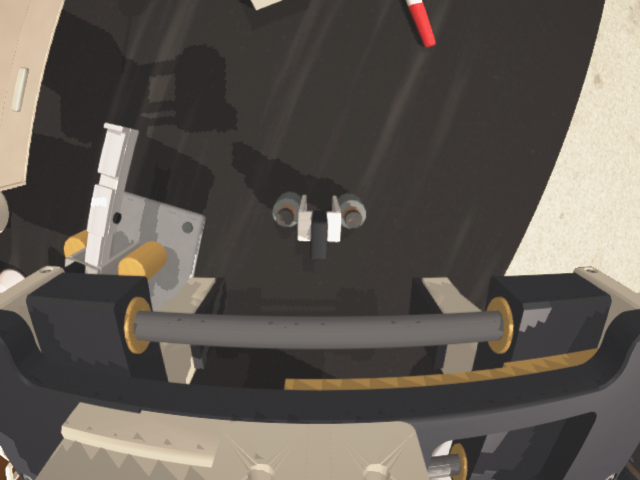

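The wrist view shows the steel carrier centred under the jaws: pods at (288,211) and (351,211), bridge (300–340,226), and square to them. I'll check the offset along the tab numerically.

Run:
```python
from h import *
np.set_printoptions(precision=4,suppress=True)
c=json.load(open("w1.json")); c["K"]=np.array(c["K"]); c["fish"]=1
for p,z in(((306,226),.09),((334,226),.09),((319,259),.13),((319,216),.13),((287,216),.058),((351,214),.058)): print(p,plane(c,p,z))
```

```text
(306, 226) [ 0.4672 -0.1876  0.09  ]
(334, 226) [ 0.4465 -0.1958  0.09  ]
(319, 259) [ 0.4526 -0.1787  0.13  ]
(319, 216) [ 0.464  -0.2074  0.13  ]
(287, 216) [ 0.484  -0.1818  0.058 ]
(351, 214) [ 0.4325 -0.2043  0.058 ]
```

Call:
{"fn": "arm_command", "kwargs": {"targets": [[[0, 0, 0.02, 0.05, -0.2, -4, 1], [0, 0, 0.02, 0.05, -0.2, -8, 1], [0, 0, 0.02, 0.05, -0.2, -10.5, 1], [0, 0, 0.02, 0.05, -0.2, -11.5, 1], [0, 0, 0.02, 0.05, -0.2, -12.1, 1], [0, 0, 0.02, 0.05, -0.2, -12.1, 1], [0, 0, 0.02, 0.05, -0.2, -12.1, 0], [0, 0, 0.02, 0.05, -0.2, -12.1, 0]]]}}

```text
clock: 4.2
tool_pos: [0.4591, -0.1919, 0.0972]
orientation: [-179.9, -0.1, -66.8]
force: [-0.7, -0.6, 0.0]
opening: 0.0795
```

Call:
{"fn": "arm_command", "kwargs": {"targets": [[[0, 0, 0, 0, 0, 0, 0], [0, 0, 0, 0, 0, 0, 0], [0, 0, 0, 0, 0, 0, 0], [0, 0, 0, 0, 0, 0, 0], [0, 0, 0, 0, 0, 0, 0], [0, 0, 0, 0, 0, 0, 0]]]}}

```text
clock: 4.7
tool_pos: [0.4577, -0.1919, 0.0956]
orientation: [-180.0, -0.0, -66.9]
force: [0.1, -0.3, -0.8]
opening: 0.0397
```

Call:
{"fn": "arm_command", "kwargs": {"targets": [[[0, 0, 0, 0, 0, 0, 0], [0, 0, 0, 0, 0, 0, 0], [0, 0, 0, 0, 0, 0, 0], [0, 0, 0, 0, 0, 0, 0], [0, 0, 0, 0, 0, 0, 0], [0, 0, 0, 0, 0, 0, 0], [0, 0, 0, 0, 0, 0, 0]]]}}

```text
clock: 5.28
tool_pos: [0.4577, -0.1918, 0.0955]
orientation: [180.0, 0.0, -66.9]
force: [0.3, -0.5, -1.6]
opening: 0.0121
```

Call:
{"fn": "arm_command", "kwargs": {"targets": [[[0, 0, 0, 0, 0, 1, 0], [0, 0, 0, 0, 0, 4, 0], [0, 0, 0, 0, 0, 8, 0], [0, 0, 0, 0, 0, 11, 0], [0, 0, 0, 0, 0, 11, 0], [0, 0, 0, 0, 0, 11, 0]]]}}

```text
clock: 5.78
tool_pos: [0.4584, -0.1918, 0.2076]
orientation: [-179.8, -0.1, -66.9]
force: [-0.8, 0.7, -4.0]
opening: 0.0119
```

The steel carrier is gripped at 12 mm opening. I'll carry it round to above the +y arm.

Call:
{"fn": "arm_command", "kwargs": {"targets": [[[0, 0, -0.05, 0, 1.5, 3, 0], [0, 0, -0.1, 0, 4.5, 5, 0], [0, 0, -0.15, 0, 8.5, 6.2, 0], [0, 0, -0.2, 2, 12, 6.2, 0], [0, 0, -0.25, 5, 15, 6.2, 0], [0, 0, -0.3, 7.5, 18, 6.2, 0], [0, 0, -0.318, 9.5, 20.5, 6.2, 0], [0, 0, -0.318, 11.5, 23, 6.2, 0]]]}}

```text
clock: 6.45
tool_pos: [0.5724, 0.0398, 0.2655]
orientation: [179.8, -0.0, -85.1]
force: [2.1, 0.2, -2.7]
opening: 0.0119
```

Call:
{"fn": "arm_command", "kwargs": {"targets": [[[0, 0, 0, 1.5, 2, 0, 0], [0, 0, 0, 3, 3.2, 0, 0], [0, 0, 0, 3.8, 3.7, 0, 0], [0, 0, 0, 3.8, 3.7, 0, 0], [0, 0, 0, 3.8, 3.7, 0, 0], [0, 0, 0, 3.8, 3.7, 0, 0], [0, 0, 0, 3.8, 3.7, 0, 0]]]}}

```text
clock: 7.03
tool_pos: [0.6099, 0.0743, 0.2675]
orientation: [180.0, -0.0, -85.1]
force: [0.0, 0.1, -2.4]
opening: 0.0118
```

Run:
```python
from h import *
o=ctrl.get_obs(); c=ctrl.camera_model("wrist"); im=ctrl.snapshot("wrist"); cv2.imwrite("pics/w2.png",im)
s=ctrl.snapshot("side"); cv2.imwrite("pics/side2.png",s)
json.dump({k:np.array(v).tolist() for k,v in c.items()},open("w2.json","w"))
cv2.imwrite("pics/w2z.png",np.hstack([cv2.resize(im[:330,120:520],(500,412)),cv2.resize(s[120:310,210:348],(300,412))]))
print(o["clock"],o["tool_pos"],o["orientation"],o["force"])
```

```text
7.0333 [0.60990505 0.07430785 0.26749707] [ 1.79970165e+02 -1.04871246e-03 -8.51164715e+01] [ 0.00459433  0.10051644 -2.35456091]
```

View pics/w2z.png

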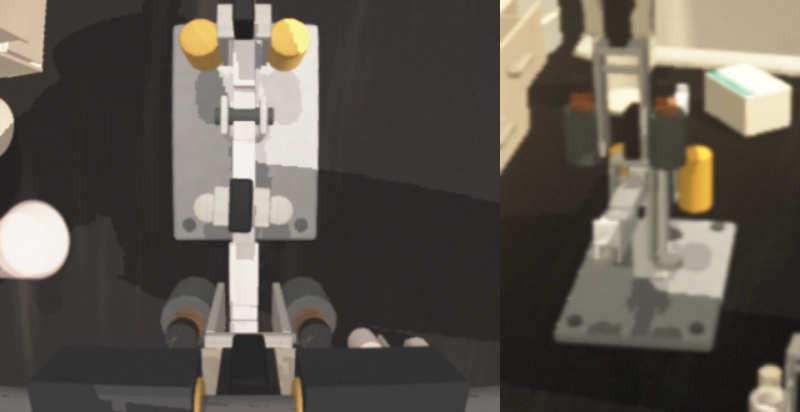

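The wrist view shows the bar (centre column about 244) midway between the carrier legs (about 222 and 268), and square. The side view shows the carrier above the +y arm. Lowering for a light touch.

Call:
{"fn": "arm_command", "kwargs": {"targets": [[[0, 0, 0, 0.05, 0.1, -4, 0], [0, 0, 0, 0.05, 0.1, -7.5, 0], [0, 0, 0, 0.05, 0.1, -9, 0], [0, 0, 0, 0.05, 0.1, -9.5, 0], [0, 0, 0, 0.05, 0.1, -9.8, 0], [0, 0, 0, 0.05, 0.1, -10.1, 0], [0, 0, 0, 0.05, 0.1, -10.4, 0], [0, 0, 0, 0.05, 0.1, -10.8, 0]]]}}

```text
clock: 7.8
tool_pos: [0.6122, 0.0765, 0.1612]
orientation: [-179.8, 0.1, -85.1]
force: [-0.3, 1.4, -0.2]
opening: 0.0119
```

Call:
{"fn": "arm_command", "kwargs": {"targets": [[[0, 0, 0, 0, 0, 0, 0], [0, 0, 0, 0, 0, 0, 0], [0, 0, 0, 0, 0, 0, 0], [0, 0, 0, 0, 0, 0, 0]]]}}

```text
clock: 8.13
tool_pos: [0.6116, 0.0763, 0.1601]
orientation: [-179.9, 0.0, -85.1]
force: [0.9, 1.0, -0.9]
opening: 0.0118
```

Run:
```python
from h import *
F=[]
for i in range(3):
    s=ctrl.snapshot("scene"); o=ctrl.get_obs(); F.append(o["force"])
cv2.imwrite("pics/sc3.png",s)
print(o["clock"],o["tool_pos"],o["orientation"],np.round(F,2))
```

```text
8.2833 [0.61147856 0.07621967 0.15985674] [-1.79960842e+02  6.16448787e-03 -8.50673274e+01] [[ 1.08  1.42 -0.28]
 [ 1.92  1.05 -1.36]
 [ 1.42  0.61 -0.8 ]]
```

Call:
{"fn": "arm_command", "kwargs": {"targets": [[[0, 0, 0, -0.03, 0.3, 0, 0], [0, 0, 0, -0.06, 0.7, 0, 0], [0, 0, 0, -0.09, 1.1, 0, 0], [0, 0, 0, -0.12, 1.4, 0, 0], [0, 0, 0, -0.14, 1.6, 0, 0], [0, 0, 0, -0.15, 1.75, 0, 0], [0, 0, 0, -0.16, 1.9, 0, 0], [0, 0, 0, -0.16, 1.9, 0, 0]]]}}

```text
clock: 8.95
tool_pos: [0.6094, 0.0955, 0.1594]
orientation: [180.0, 0.0, -85.1]
force: [-0.5, 0.4, -2.3]
opening: 0.0119
```

Call:
{"fn": "arm_command", "kwargs": {"targets": [[[0, 0, 0, 0, 0, 0, 0], [0, 0, 0, 0, 0, 0, 0], [0, 0, 0, 0, 0, 0, 0]]]}}

```text
clock: 9.2
tool_pos: [0.6096, 0.0951, 0.1596]
orientation: [-180.0, 0.0, -85.1]
force: [-0.5, 0.5, -1.2]
opening: 0.0117
```

```bash
cat > lean.py <<'E'
import sys
from h import *
# -y end of bar in scene: report tip height by tracking the lip silhouette; save stacked crop
F=[]
for i in range(3):
    s=ctrl.snapshot("scene"); o=ctrl.get_obs(); F.append(o["force"])
n=sys.argv[1]; cv2.imwrite(f"pics/{n}.png",s)
print(o["clock"],o["tool_pos"],o["orientation"],np.round(np.mean(F,0),2))
a=cv2.imread(sys.argv[2]) if len(sys.argv)>2 else s
best=[]
# shift of the -y arm tip between reference picture and now
t=a[130:170,352:386]; r=cv2.matchTemplate(s[100:200,340:400],t,cv2.TM_CCOEFF_NORMED); _,m,_,l=cv2.minMaxLoc(r)
print("tip shift px",l[0]-12,l[1]-30,m)
E
python3 lean.py sc4 pics/scene0.png
python3 - <<'E'
import cv2,numpy as np
f=lambda n:cv2.resize(cv2.imread(f"pics/{n}.png")[110:270,205:395],None,fx=2.1,fy=2.1,interpolation=cv2.INTER_CUBIC)
cv2.imwrite("pics/c34.png",np.hstack([f("sc3"),f("sc4")]))
a,b,c=[cv2.imread(f"pics/{n}.png") for n in("scene0","sc3","sc4")]
for im in(b,c):
    r=cv2.matchTemplate(im[100:200,340:400],a[130:170,352:386],cv2.TM_CCOEFF_NORMED); print(cv2.minMaxLoc(r))
E
```

```text
9.35 [0.60963475 0.09506398 0.15959494] [-1.79994347e+02  4.52684704e-03 -8.50821983e+01] [ 0.32  1.08 -2.45]
tip shift px 1 -3 0.9519742727279663
(-0.43254873156547546, 0.9321147799491882, (0, 14), (13, 24))
(-0.4224703907966614, 0.9519742727279663, (1, 16), (13, 27))
```

View pics/c34.png

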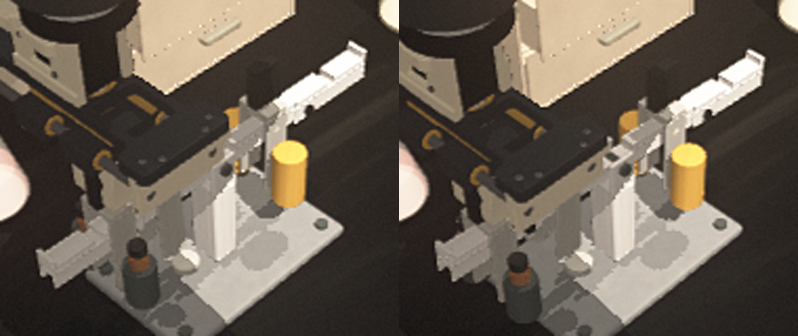

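The tip moved 6 px up when loaded and returned 3 px after the slide, and fz went from about -0.8 to about -2 N. That fits the pin having dropped. I'll make the lean reading subpixel, then lower.

```bash
cat > lean.py <<'E'
import sys
from h import *
def proj(c,P):
    Rm=R.from_euler("xyz",c["rotation"],degrees=True).as_matrix(); q=Rm.T@(P-c["xyz"]); return np.array([c["K"][0,0]*q[0]/-q[2]+c["K"][0,2],c["K"][1,1]*-q[1]/-q[2]+c["K"][1,2]])
def tip(th,s):  # arm tip point, bar frame y=s, z=.015
    B=R.from_euler("ZX",[4.9,np.degrees(th)],degrees=True).as_matrix(); return np.array([.621,-.0305,.118])+B@np.array([0,s,.015])
S=ctrl.camera_model("scene"); ref=cv2.imread("pics/scene0.png"); G=np.linspace(-.16,.16,65)
u=lambda a:cv2.resize(cv2.cvtColor(a,cv2.COLOR_BGR2GRAY),None,fx=8,fy=8,interpolation=cv2.INTER_CUBIC)
g=lambda a:cv2.Laplacian(cv2.GaussianBlur(u(a),(0,0),8),cv2.CV_32F,ksize=5)
def lean(im,box,s):
    x,y,w,h=box; r=cv2.matchTemplate(g(im[y-18:y+h+18,x-12:x+w+12]),g(ref[y:y+h,x:x+w]),cv2.TM_CCOEFF_NORMED)
    _,m,_,l=cv2.minMaxLoc(r); d=l[1]/8-18
    k=np.array([proj(S,tip(t,s))[1]-proj(S,tip(.11,s))[1] for t in G]); o=np.argsort(k)
    return round(float(np.interp(d,k[o],G[o])),3),d,round(m,2)
def both(im): return "lean(-y end)",lean(im,(350,132,34,34),-.165),"lean(+y end)",lean(im,(218,212,26,30),.16)
if __name__=="__main__":
    n=sys.argv[1]; F=[]
    for i in range(3): s=ctrl.snapshot("scene"); o=ctrl.get_obs(); F.append(o["force"])
    cv2.imwrite(f"pics/{n}.png",s)
    print(o["clock"],o["tool_pos"],o["orientation"],o["opening"],np.round(np.mean(F,0),2),*both(s))
    z=o["tool_pos"][2]-.0255; print("if in notch at s: ",(z-.125)/.1275," if on flat: ",(z-.132)/.1275)
E
python3 - <<'E'
from lean import *
for n in("scene0","sc3","sc4"): print(n,both(cv2.imread(f"pics/{n}.png")))
E
```

```text
scene0 ('lean(-y end)', (0.11, 0.0, 0.95), 'lean(+y end)', (0.11, 0.0, 0.96))
sc3 ('lean(-y end)', (0.021, -6.25, 0.53), 'lean(+y end)', (0.029, 6.375, 0.56))
sc4 ('lean(-y end)', (0.068, -3.0, 0.65), 'lean(+y end)', (0.069, 3.25, 0.58))
```

Call:
{"fn": "arm_command", "kwargs": {"targets": [[[0, 0, 0, 0, 0, -0.2, 0], [0, 0, 0, 0, 0, -0.4, 0], [0, 0, 0, 0, 0, -0.6, 0], [0, 0, 0, 0, 0, -0.8, 0], [0, 0, 0, 0, 0, -0.8, 0], [0, 0, 0, 0, 0, -0.8, 0], [0, 0, 0, 0, 0, -0.8, 0]]]}}

```text
clock: 9.93
tool_pos: [0.6096, 0.0952, 0.1516]
orientation: [-180.0, -0.0, -85.1]
force: [-0.2, 1.3, -0.5]
opening: 0.012
```

```bash
python3 lean.py sc5
```

```text
10.0833 [0.60965476 0.09515298 0.15167616] [-1.79989925e+02  2.27171643e-03 -8.50705265e+01] 0.011991199836808528 [-0.23  0.82 -2.43] lean(-y end) (0.004, -7.375, 0.49) lean(+y end) (0.017, 7.25, 0.45)
if in notch at s:  0.009224788843411123  if on flat:  -0.04567717194090265
```

Lean was 0.069 after the slide (in-notch prediction 0.071, on-flat 0.016), so the pin is fully in the notch. I'll lower to the hanging height and let go.

Call:
{"fn": "arm_command", "kwargs": {"targets": [[[0, 0, 0, 0, 0, -0.25, 0], [0, 0, 0, 0, 0, -0.5, 0], [0, 0, 0, 0, 0, -0.75, 0], [0, 0, 0, 0, 0, -1.0, 0], [0, 0, 0, 0, 0, -1.15, 0], [0, 0, 0, 0, 0, -1.15, 0], [0, 0, 0, 0, 0, -1.15, 0], [0, 0, 0, 0, 0, -1.15, 0]]]}}

```text
clock: 10.75
tool_pos: [0.6097, 0.0951, 0.1402]
orientation: [-180.0, -0.0, -85.1]
force: [1.1, 1.2, 0.3]
opening: 0.0121
```

```bash
python3 lean.py sc6
```

```text
10.9 [0.60972552 0.09511146 0.14024811] [-1.79980913e+02  2.49569467e-03 -8.50741913e+01] 0.01201793352646546 [0.59 0.25 0.33] lean(-y end) (-0.093, -13.875, 0.3) lean(+y end) (-0.054, 12.375, 0.3)
if in notch at s:  -0.08040701382734601  if on flat:  -0.13530897461165978
```

The weight is on the bar (fz about 0). Opening.

Call:
{"fn": "arm_command", "kwargs": {"targets": [[[0, 0, 0, 0, 0, 0, 0.3], [0, 0, 0, 0, 0, 0, 0.5], [0, 0, 0, 0, 0, 0, 0.8], [0, 0, 0, 0, 0, 0, 1], [0, 0, 0, 0, 0, 0, 1], [0, 0, 0, 0, 0, 0, 1]]]}}

```text
clock: 11.4
tool_pos: [0.6096, 0.0951, 0.14]
orientation: [180.0, -0.0, -85.1]
force: [-0.7, -0.0, -0.5]
opening: 0.0462
```

Call:
{"fn": "arm_command", "kwargs": {"targets": [[[0, 0, 0, 0, 0, 1, 1], [0, 0, 0, 0, 0, 3, 1], [0, 0, 0, 0, 0, 6, 1], [0, 0, 0, 0, 0, 10, 1], [0, 0, 0, 0, 0, 13, 1], [0, 0, 0, 0, 0, 14, 1]]]}}

```text
clock: 11.9
tool_pos: [0.6116, 0.0953, 0.2869]
orientation: [-179.5, 0.1, -85.0]
force: [-0.1, 0.1, 0.5]
opening: 0.085
```

```bash
python3 lean.py sc7
python3 - <<'E'
from h import *
c=ctrl.camera_model("wrist"); w=ctrl.snapshot("wrist"); s=cv2.imread("pics/sc7.png"); cv2.imwrite("pics/w7.png",w)
json.dump({k:np.array(v).tolist() for k,v in c.items()},open("w7.json","w"))
cv2.imwrite("pics/v7.png",np.hstack([cv2.resize(s[110:385,205:455],(436,480)),cv2.resize(w[:300,100:325],(360,480))]))
E
```

```text
12.05 [0.60986321 0.09529898 0.28160567] [-1.79857208e+02  6.53997215e-02 -8.50770583e+01] 0.08678329951753849 [-0.07 -0.4  -0.03] lean(-y end) (-0.093, -13.875, 0.31) lean(+y end) (-0.09, 14.875, 0.27)
if in notch at s:  1.028279801285804  if on flat:  0.9733778405014902
```

View pics/v7.png

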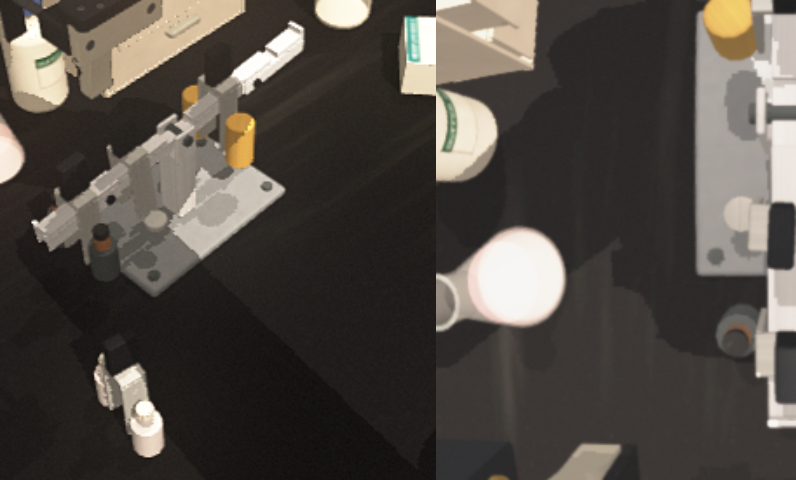

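The steel carrier hangs in the +y outer notch with its pods at (100,250) in the left panel. The brass and empty carriers are still in place, and lean is about -0.09. Now the white carrier.

Call:
{"fn": "arm_command", "kwargs": {"targets": [[[0, 0, -0.085, -4, 1.5, 0, 1], [0, 0, -0.085, -8, 3.5, 0, 1], [0, 0, -0.085, -11.5, 5, -2, 1], [0, 0, -0.085, -14, 6.2, -4.5, 1], [0, 0, -0.085, -15.1, 6.7, -6.4, 1], [0, 0, -0.085, -15.1, 6.7, -6.4, 1], [0, 0, -0.085, -15.1, 6.7, -6.4, 1], [0, 0, -0.085, -15.1, 6.7, -6.4, 1]]]}}

```text
clock: 12.77
tool_pos: [0.4594, 0.1622, 0.2164]
orientation: [-180.0, -0.0, -89.9]
force: [0.5, -0.3, 0.1]
opening: 0.0876
```

Run:
```python
from h import *
np.set_printoptions(precision=4,suppress=True)
o=ctrl.get_obs(); c=ctrl.camera_model("wrist"); c["fish"]=1; w=ctrl.snapshot("wrist"); cv2.imwrite("pics/w8.png",w)
print(o["clock"],o["tool_pos"],o["orientation"])
g=cv2.cvtColor(w,cv2.COLOR_BGR2GRAY)
for th in (110,160):
    n,l,st,ce=cv2.connectedComponentsWithStats(((g>th)*255).astype(np.uint8))
    for i in range(1,n):
        if st[i,4]>40 and 220<ce[i][0]<420 and 120<ce[i][1]<270: print(th,st[i],ce[i],plane(c,ce[i],.055))
cv2.imwrite("pics/w8z.png",cv2.resize(w[140:280,230:410],None,fx=4,fy=4,interpolation=cv2.INTER_CUBIC))
```

```text
12.7667 [0.4594 0.1622 0.2164] [-179.9851   -0.0357  -89.9133]
110 [ 271  189   42   51 1331] [292.6236 212.2975] [0.4817 0.1573 0.055 ]
110 [ 326  195   40   49 1291] [344.2943 216.9675] [0.4361 0.1615 0.055 ]
160 [ 272  190   40   50 1135] [291.9533 213.23  ] [0.4823 0.1582 0.055 ]
160 [ 327  196   39   47 1125] [344.9902 217.7431] [0.4355 0.1622 0.055 ]
```

The white carrier is centred in x but turned about -5°. I'll correct for that, descend and grip.

Call:
{"fn": "arm_command", "kwargs": {"targets": [[[0, 0, -0.08, 0, -0.1, -4, 1], [0, 0, -0.08, 0, -0.1, -8, 1], [0, 0, -0.08, 0, -0.1, -10.5, 1], [0, 0, -0.08, 0, -0.1, -11.5, 1], [0, 0, -0.08, 0, -0.1, -12.1, 1], [0, 0, -0.08, 0, -0.1, -12.1, 1], [0, 0, -0.08, 0, -0.1, -12.1, 0], [0, 0, -0.08, 0, -0.1, -12.1, 0]]]}}

```text
clock: 13.48
tool_pos: [0.4597, 0.1617, 0.0963]
orientation: [-179.9, 0.1, -94.5]
force: [0.5, 0.4, 0.1]
opening: 0.0793
```

Call:
{"fn": "arm_command", "kwargs": {"targets": [[[0, 0, 0, 0, 0, 0, 0], [0, 0, 0, 0, 0, 0, 0], [0, 0, 0, 0, 0, 0, 0], [0, 0, 0, 0, 0, 0, 0], [0, 0, 0, 0, 0, 0, 0], [0, 0, 0, 0, 0, 0, 0], [0, 0, 0, 0, 0, 0, 0], [0, 0, 0, 0, 0, 0, 0]]]}}

```text
clock: 14.15
tool_pos: [0.4586, 0.1611, 0.0951]
orientation: [180.0, -0.0, -94.5]
force: [-0.2, 0.4, 0.9]
opening: 0.0267
```

Call:
{"fn": "arm_command", "kwargs": {"targets": [[[0, 0, 0, 0, 0, 0, 0], [0, 0, 0, 0, 0, 0, 0], [0, 0, 0, 0, 0, 0, 0], [0, 0, 0, 0, 0, 0, 0], [0, 0, 0, 0, 0, 0, 0], [0, 0, 0, 0, 0, 0, 0]]]}}

```text
clock: 14.65
tool_pos: [0.4585, 0.1611, 0.095]
orientation: [180.0, -0.0, -94.5]
force: [0.3, -0.0, -1.1]
opening: 0.0122
```

Call:
{"fn": "arm_command", "kwargs": {"targets": [[[0, 0, 0, 0, 0, 1, 0], [0, 0, 0, 0, 0, 4, 0], [0, 0, 0, 0, 0, 8, 0], [0, 0, 0.02, 0, 0, 12, 0], [0, 0, 0.04, 0, -1.5, 15.5, 0], [0, 0, 0.06, 0, -4.5, 17.5, 0], [0, 0, 0.1, 0, -8.5, 17.5, 0], [0, 0, 0.164, 0, -12.5, 17.5, 0]]]}}

```text
clock: 15.32
tool_pos: [0.4589, 0.0357, 0.2718]
orientation: [-179.8, 0.1, -84.9]
force: [1.4, -0.7, -2.0]
opening: 0.0116
```

Call:
{"fn": "arm_command", "kwargs": {"targets": [[[0, 0, 0, 1, -4, 0, 0], [0, 0, 0, 2, -8, 0, 0], [0, 0, 0, 3, -12, 0, 0], [0, 0, 0, 5, -15.5, 0, 0], [0, 0, 0, 8, -18.5, 0, 0], [0, 0, 0, 11.5, -19.5, 0, 0], [0, 0, 0, 14.5, -18.8, 0, 0], [0, 0, 0, 16.2, -18, 0, 0]]]}}

```text
clock: 15.98
tool_pos: [0.6228, -0.1456, 0.2685]
orientation: [179.9, -0.0, -85.3]
force: [0.1, 0.5, -1.4]
opening: 0.0121
```

Call:
{"fn": "arm_command", "kwargs": {"targets": [[[0, 0, 0, 0.9, 0.3, 0, 0], [0, 0, 0, 0.9, 0.3, 0, 0], [0, 0, 0, 0.9, 0.3, 0, 0], [0, 0, 0, 0.9, 0.3, 0, 0], [0, 0, 0, 0.9, 0.3, 0, 0], [0, 0, 0, 0.9, 0.3, 0, 0]]]}}

```text
clock: 16.48
tool_pos: [0.629, -0.1409, 0.2709]
orientation: [-179.9, -0.0, -85.1]
force: [0.3, 0.2, -1.2]
opening: 0.012
```

Run:
```python
from h import *
F=[]
for i in range(3):
    o=ctrl.get_obs(); F.append(o["force"]); c=ctrl.camera_model("wrist"); w=ctrl.snapshot("wrist")
s=ctrl.snapshot("side"); cv2.imwrite("pics/w9.png",w); cv2.imwrite("pics/s9.png",s)
print(o["clock"],o["tool_pos"],o["orientation"],np.mean(F,0))
cv2.imwrite("pics/v9.png",np.hstack([cv2.resize(w[110:290,220:420],(500,450)),cv2.resize(s[120:290,215:320],(278,450))]))
```

```text
16.5833 [ 0.62918637 -0.14091701  0.27073532] [-1.79945554e+02 -1.10121501e-04 -8.51274329e+01] [ 0.48275446  0.13503605 -1.05906292]
```

View pics/v9.png

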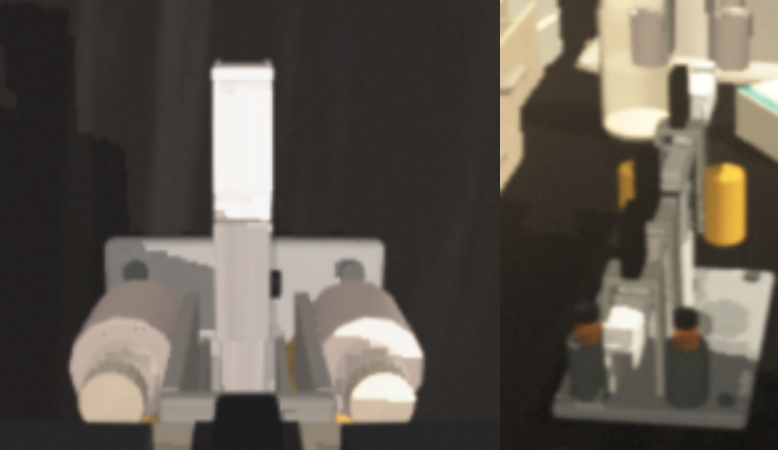

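The bar (columns 213–272) lies between the white carrier's legs (195 and 298), and square. The notch line shows at row 220, and the side view shows the steel carrier hanging. Lowering onto the -y arm.

Call:
{"fn": "arm_command", "kwargs": {"targets": [[[0, 0, 0, 0.05, 0, -4, 0], [0, 0, 0, 0.05, 0, -7.5, 0], [0, 0, 0, 0.05, 0, -9, 0], [0, 0, 0, 0.05, 0, -9.8, 0], [0, 0, 0, 0.05, 0, -10.2, 0], [0, 0, 0, 0.05, 0, -10.6, 0], [0, 0, 0, 0.05, 0, -11, 0], [0, 0, 0, 0.05, 0, -11.4, 0]]]}}

```text
clock: 17.35
tool_pos: [0.6312, -0.1412, 0.1576]
orientation: [-179.8, -0.0, -85.1]
force: [0.8, -2.3, 1.9]
opening: 0.0117
```

Call:
{"fn": "arm_command", "kwargs": {"targets": [[[0, 0, 0, 0, 0, 0, 0], [0, 0, 0, 0, 0, 0, 0], [0, 0, 0, 0, 0, 0, 0], [0, 0, 0, 0, 0, 0, 0]]]}}

```text
clock: 17.68
tool_pos: [0.6306, -0.1409, 0.1567]
orientation: [-179.9, -0.0, -85.1]
force: [1.2, -0.7, -0.1]
opening: 0.0117
```

```bash
python3 - <<'E'
t=open("lean.py").read(); i=t.index("    z=o["); open("lean.py","w").write(t[:i]+'''    z=o["tool_pos"][2]-.025; r=-(o["tool_pos"][1]+.0305)/.9963; print("r",r,"if in notch",-(z-.125)/r,"if on flat",-(z-.132)/r)\n''')
E
python3 lean.py sc10
```

```text
17.8333 [ 0.63042773 -0.14089123  0.1564445 ] [-1.79950770e+02 -7.92375538e-03 -8.51253716e+01] 0.011502907929049778 [ 1.03 -0.94  0.55] lean(-y end) (0.003, -7.5, 0.28) lean(+y end) (0.005, 8.125, 0.53)
r 0.11080119844078405 if in notch -0.058162710253831996 if on flat 0.005013501723162509
```

It is touching the flat: lean 0.004, as predicted for flat contact. Sliding outward.

Call:
{"fn": "arm_command", "kwargs": {"targets": [[[0, 0, 0, 0.03, -0.4, 0, 0], [0, 0, 0, 0.07, -0.8, 0, 0], [0, 0, 0, 0.1, -1.2, 0, 0], [0, 0, 0, 0.14, -1.6, 0, 0], [0, 0, 0, 0.17, -2.0, 0, 0], [0, 0, 0, 0.19, -2.3, 0, 0], [0, 0, 0, 0.21, -2.5, 0, 0], [0, 0, 0, 0.22, -2.65, 0, 0]]]}}

```text
clock: 18.5
tool_pos: [0.6322, -0.1679, 0.1559]
orientation: [180.0, -0.0, -85.2]
force: [-0.4, 0.1, -0.6]
opening: 0.012
```

Call:
{"fn": "arm_command", "kwargs": {"targets": [[[0, 0, 0, 0, 0, 0, 0], [0, 0, 0, 0, 0, 0, 0], [0, 0, 0, 0, 0, 0, 0], [0, 0, 0, 0, 0, 0, 0]]]}}

```text
clock: 18.83
tool_pos: [0.6323, -0.1673, 0.156]
orientation: [180.0, -0.0, -85.1]
force: [0.1, -1.0, -0.4]
opening: 0.0116
```

```bash
python3 lean.py sc11
```

```text
18.9833 [ 0.6322446  -0.1672602   0.15607581] [ 1.79995848e+02  3.42891979e-04 -8.51216714e+01] 0.011698361314497132 [-0.43 -0.82 -0.71] lean(-y end) (-0.061, -11.75, 0.2) lean(+y end) (-0.029, 10.625, 0.43)
r 0.1372680948953803 if in notch -0.04426235809926862 if on flat 0.006732740254322556
```

Mean lean is -0.045, against an in-notch prediction of -0.044, so it has dropped. Lowering to level.

Call:
{"fn": "arm_command", "kwargs": {"targets": [[[0, 0, 0, 0, 0, -0.2, 0], [0, 0, 0, 0, 0, -0.4, 0], [0, 0, 0, 0, 0, -0.6, 0], [0, 0, 0, 0, 0, -0.6, 0], [0, 0, 0, 0, 0, -0.6, 0], [0, 0, 0, 0, 0, -0.6, 0], [0, 0, 0, 0, 0, -0.6, 0]]]}}

```text
clock: 19.57
tool_pos: [0.6324, -0.1675, 0.1502]
orientation: [-180.0, -0.0, -85.1]
force: [0.1, -1.9, -0.0]
opening: 0.0118
```

```bash
python3 lean.py sc12
```

```text
19.7167 [ 0.63240703 -0.16745217  0.15018937] [-1.79985800e+02 -9.05958582e-03 -8.51277481e+01] 0.011412561018233172 [ 1.24 -1.61  0.15] lean(-y end) (-0.016, -8.75, 0.18) lean(+y end) (0.002, 8.375, 0.53)
r 0.1374607771596641 if in notch -0.0013776354347879258 if on flat 0.049545981793633044
```

Call:
{"fn": "arm_command", "kwargs": {"targets": [[[0, 0, 0, 0, -0.05, 0, 0], [0, 0, 0, 0, -0.05, 0, 0], [0, 0, 0, 0, -0.05, 0, 0.3], [0, 0, 0, 0, -0.05, 0, 0.5], [0, 0, 0, 0, -0.05, 0, 0.8], [0, 0, 0, 0, -0.05, 0, 1], [0, 0, 0, 0, -0.05, 0, 1], [0, 0, 0, 0, -0.05, 0, 1]]]}}

```text
clock: 20.38
tool_pos: [0.6322, -0.1678, 0.15]
orientation: [180.0, 0.0, -85.1]
force: [0.1, -0.6, -0.2]
opening: 0.0461
```

Call:
{"fn": "arm_command", "kwargs": {"targets": [[[0, 0, 0, 0, 0, 1, 1], [0, 0, 0, 0, 0, 3, 1], [0, 0, 0, 0, 0, 6, 1], [0, 0, 0, 0, 0, 10, 1], [0, 0, 0, 0, 0, 13, 1], [0, 0, 0, 0, 0, 16, 1]]]}}

```text
clock: 20.88
tool_pos: [0.6323, -0.168, 0.3133]
orientation: [-179.9, -0.0, -85.1]
force: [0.9, 0.2, 0.1]
opening: 0.085
```

Call:
{"fn": "arm_command", "kwargs": {"targets": [[[0, 0, 0, 4, -2, 0, 1], [0, 0, 0, 7, -3, 0, 1], [0, 0, 0, 7, -3, 0, 1], [0, 0, 0, 7, -3, 0, 1], [0, 0, 0, 7, -3, 0, 1], [0, 0, 0, 7, -3, 0, 1]]]}}

```text
clock: 21.38
tool_pos: [0.7018, -0.1978, 0.3109]
orientation: [-180.0, -0.0, -85.1]
force: [0.2, -0.3, 1.0]
opening: 0.0876
```

```bash
python3 lean.py sc13
python3 - <<'E'
import cv2,numpy as np
from plant import ctrl
s=cv2.imread("pics/sc13.png"); d=ctrl.snapshot("side"); w=ctrl.snapshot("wrist"); cv2.imwrite("pics/w13.png",w); cv2.imwrite("pics/s13.png",d)
cv2.imwrite("pics/v13.png",np.hstack([cv2.resize(s[115:290,205:405],(480,420)),cv2.resize(d[120:300,210:340],(303,420))]))
E
```

```text
21.5333 [ 0.7017863  -0.19760941  0.31137972] [-1.79916269e+02 -1.50794559e-02 -8.51104150e+01] 0.08802607511115701 [-0.03  0.32  0.21] lean(-y end) (-0.016, -8.75, 0.36) lean(+y end) (0.003, 8.25, 0.49)
r 0.16773001137479882 if in notch -0.9621398038515573 if on flat -0.9204060679349821
```

View pics/v13.png

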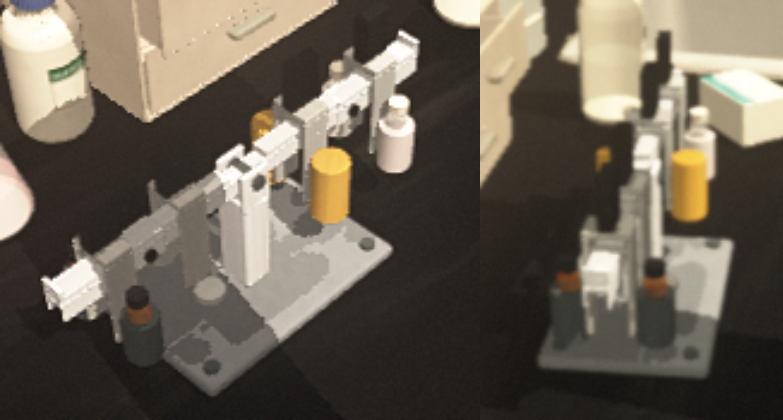

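All four carriers hang on the bar. Steel is outer on +y at (140,330), white is outer on -y at (395,140), and brass and empty are still on the inner notches. The bar is about level and the gripper is clear, so I'm handing in.

```bash
python3 -c "
from plant import ctrl
print(ctrl.close_job())"
```

```text
the job is handed in; nothing more can be done
None
```

Both carriers are hung and the job is handed in at about 21.6 s. The steel-podded one went first, on the +y arm opposite the brass carrier, then the white-podded one on the -y arm. For each, I set the pin lightly on the flat and slid it about 19 mm (steel) or 27 mm (white) outward until it dropped into the outer notch. I then lowered it until the bar carried the weight and let go.

**Seating:** The lean after each slide matched a pin in the notch, not one on the flat:

| Carrier | Measured lean (rad) | Expected in notch | Expected on flat |
|---|---|---|---|
| Steel | 0.069 | 0.071 | 0.016 |
| White | -0.045 (mean) | -0.044 | +0.007 |

**Final state:** The last picture shows all four carriers hanging, brass and empty still in their inner notches, and the gripper clear.

**Forces and lean:** The highest force reading near the bar was about 3 N, noise included. The largest lean I measured was the starting 0.11 rad.

**Disagreement:** The two ends of the bar did not read the same lean. The -y end gave -0.016 rad and the +y end +0.003 rad, a mean of about -0.006, or level within 1°. The image matching was weak there (0.36 and 0.49). For the white slide the two ends read -0.061 and -0.029, so that seating check rests on their mean.

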